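# Fish the spanner out of the cut-off machine's sump

## Robot

A 7-joint arm with a two-finger parallel gripper is mounted at the origin on the work surface. World frame = base frame: x ahead of the robot, y to its left, z up, the work surface at z = 0. Lengths are in m, angles in rad, forces in N, time in s.
With the tool pointing down it reaches from about 0.35 to 0.9 m from the base axis. Payload 7.2 kg.
Tool frame: the origin (TCP) lies at the very end of the fingers, on their centre line; the grasp point (between the pads) lies tcp_to_grasp behind it (tcp_to_grasp is the distance from the TCP to the grasp point, in m); z points along the fingers, y is the direction in which the jaws open and shut (so a half turn about z gives the same grasp; the last joint's range is limited). The gripper opens to 88 mm and grips with 3 to 60 N. Pads are 20 mm wide; open, the fingers measure 115 mm over their backs; the gripper's body (75 mm by 178 mm) begins 61 mm behind the grasp point.
Start: joints at [1.046, 0.411, -0.013, 1.596, 0.006, 1.134, -0.082], TCP at [0.276, -0.561, 0.223] pointing down, gripper open.
Joint ranges: [-2.95, 2.95], [-0.29, 1.99], [-1.47, 1.44], [0.14, 2.54], [-1.03, 4.17], [0.13, 1.85], [-2.86, 2.86]. Speed limits (rad/s): [2.39, 2.39, 3.01, 3.01, 3.14, 3.14, 3.14].

## Interface

Orientations are given as a rotation vector (axis times angle).
In Python, from station import get_state, grab_frame, sign_off, tcp_to_grasp gives the robot as it stands.
- The arm moves only by the shell command python3 -m pendant 'ROWS' [FORCE]. ROWS is JSON, a list of rows, each an object of numbers: "fingers": the finger opening in mm, from 0 to 87.8; "x", "y", "z": the shift along the tool's x, y, z in mm; "ax", "ay", "az": the turn, a rotation vector about the tool's x, y, z in degrees. In form: [{"fingers": .., "x": .., "y": .., "z": .., "ax": .., "ay": .., "az": ..}, ...]. A call has 1 to 12 rows; each row is the pose to reach, as a shift and turn from the pose commanded when the call began, along the tool's axes at that moment; what a row does not reach only later rows make up. A row lasts 1/10 s, in which the tool goes at most 50 mm and 8.59 degrees, less where a joint would pass 70% of its speed; a pose out of reach is approached as far as the arm can. A call with a gripper value outside its range is refused whole. The fingers move at their own pace and stop on an object; FORCE is the grip in N (left out, the last holds). Time passes only in rows, so rows that repeat a pose let the fingers close. It gives the time, the measured TCP pose, the force and the opening at its end, in the units of the state.
- get_state(): the state, without advancing time (a new reading comes with each control period).
- grab_frame(name): name is "scene" or "side" or "wrist"; returns a dict with "color" (420x560x3 uint8, blue, green, red), "camera_matrix" (3x3 intrinsics, pixels), "view" (4x4, takes a point from world to camera coordinates); the wrist camera has in their place "tool_from_camera" (4x4, takes a point from camera to tool coordinates, whose origin is the TCP and whose axes are the flange's). Camera axes: x right, y down, z forward; pixel columns grow to the right and rows downward; lengths in m; the calibration is good to about 2 mm. The wrist camera is an equidistant fisheye: a pixel r from the principal point sees the ray r / f radians off the axis. A picture is of the moment at which its call begins: read the wrist's pose just before it. There is no depth.
- sign_off(): hands the job in, once; it reports no verdict.
The state is a dict: "t": time; "joints": joint angles; "joint_vel": joint speeds; "tau": joint torques, N m; "eef_pos": TCP position; "ee_rot": TCP orientation; "contact_force": force on the tool from outside, world axes, zero at the start; "torque": the same for the moment, N m; "gripper_width": finger opening in m.
Only numpy, scipy, OpenCV 4.12 (cv2) and the standard library are available. Lean on these libraries where they do the work, as an engineer would, in place of code of your own. Each camera call takes 0.05 s, during which the arm holds its last target.

## Task

The oil bottle has toppled over across the opening in the cut-off machine's grating: stand it upright on the grating again, clear of the opening, and let go of it. Then get out the spanner that has dropped into the sump under the grating: it is longer than the opening, so bring it up through the opening at a slant, one end first, and finish still holding it in the gripper, all of it at least 50 mm above the grating and touching nothing else. Do not shift or knock over the loose jaw block, the tin or the cutting wheel.

Things in the scene. Friction and masses are not known exactly. Their poses are not given: they have to be found in the camera images.
- machine: bench cut-off machine, fixed: white cast pan 410 (its x) by 665 (its y) mm. Origin: on the bench (z 0) straight below the centre of the opening in its grating; x, y along the pan's sides. Pan walls 12 mm thick, centred at x -200 and +200, y -270 and +385 mm, their rounded rim 98 mm above the bench
- opening (a point): centre of the rectangular opening in the grating, 160 mm along machine x by 100 mm along machine y, at the grating's top, 80 mm above the bench; axes as the machine's. The grating is rigid and fixed: steel bars along x, 6 mm wide with 9 mm gaps, 12 mm thick (underside 68 mm above the bench), over x -194 to +194, y -262 to +162 mm
- sump (a point): dark sheet-metal sump floor below the opening's centre, 25 mm above the bench: flat, empty but for the spanner, and hollow under the grating out to machine x -194 and +194, y -262 and +162 mm; 43 mm of free height between floor and grating
- clamp (a point): middle of the machine's inclined steel clamp with its lever, a fixed obstacle on its pedestal: all of it at machine y above 235 mm, up to 310 mm above the bench (pedestal from y 170 mm, 85 mm high)
- spanner: steel combination spanner, 220 mm long, about 0.3 kg, flat on the sump floor under the opening, within 0.14 rad of machine x, both heads under the grating. Origin: under its middle, on its underside; x along it to the open jaw. Shank 18 mm wide (y), 12 thick (z 2 to 14), x -70 to +70; heads 16 thick: jaw 46 wide at +x, ring 43 wide at -x. Centre of mass within 10 mm of the origin
- jaw_end (a point): extreme end of the spanner at its open jaw, 110 mm from its middle, at half thickness
- ring_end (a point): extreme end of the spanner at its ring, 110 mm from its middle, at half thickness
- bottle: closed square white plastic bottle with a black round cap, about 0.3 kg, lying on its side across the opening (roughly along the machine's y, cap towards the machine's -y). Origin: centre of its base; z along the bottle from base to cap. Body 46 by 46 mm and 150 mm long, then shoulder, neck and cap (30 mm diameter) up to 190 mm
- jaw_block: bystander: loose steel jaw block 50 by 24 by 36 mm high on the grating; origin: centre of its underside
- tin: bystander: tin 68 mm in diameter and 75 mm high, standing on the bench beyond the machine's -y side; origin: centre of its underside
- wheel: bystander: cutting wheel, a dark disc 150 mm in diameter, 5 mm thick, with a 22 mm bore, lying on the bench; origin: centre of its underside
Mind the look-alikes: they are no part of the job. Of the things shaped like the bottle, the white one is meant. There is more than one size of the spanner; the job needs the larger.

How it is judged:
By the outcome, as a careful person would: the job done as asked, in the order asked, and still so for the second after the job is handed in, while the arm keeps its last pose, push and grip.
It also fails if it takes over 58 s, if anything falls off the work surface, if the arm or the gripper's body presses on something with over 40 N, if the wrist force passes 120 N, or if a joint passes its speed limit or range.

## Working session

There is one attempt and no reset: what is moved stays moved. The work goes in short steps, Python scripts to look and compute and a shell command to move; the robot and the scene stay as the last step left them, time stands still between calls to the robot, and variables do not carry over. Pictures are saved under pics/ and viewed, and the job is handed in when it is done.

```bash
ls; mkdir -p pics; python3 - <<'E'
from station import *
import cv2
print(get_state()); print(tcp_to_grasp)
for n in("scene","side","wrist"):
    f=grab_frame(n); cv2.imwrite(f"pics/{n}0.png",f["color"]); print(n,f["camera_matrix"],f.get("view"),f.get("tool_from_camera"))
E
```

```text
pics
{'t': 0.0, 'joints': array([ 1.04579587,  0.41188476, -0.01269755,  1.59701503,  0.00560736,
        1.13425472, -0.08218756]), 'joint_vel': array([-0.00044546,  0.00039919,  0.00254165,  0.00052563,  0.00125496,
       -0.00044759,  0.00053635]), 'tau': array([-2.45263491e-04, -5.87950802e+01,  6.41837418e-01, -2.91091955e+01,
       -5.36709290e-02,  1.79667299e-02,  1.34469833e-04]), 'eef_pos': array([ 0.27541836, -0.56051283,  0.22183045]), 'ee_rot': array([-3.05857842e+00, -7.11029644e-01,  7.24436297e-04]), 'contact_force': array([ 0.68113375, -0.38459161, -0.06598456]), 'torque': array([-0.02882054,  0.05223401,  0.00493707]), 'gripper_width': 0.08773611702249869}
0.0187
scene [[379.14334061   0.         273.05232706]
 [  0.         379.14334061 212.45514367]
 [  0.           0.           1.        ]] [[-0.19002431  0.98177806  0.00161146  0.16102714]
 [ 0.54116461  0.10611228 -0.83419485 -0.1526272 ]
 [-0.8191652  -0.15764524 -0.55146746  1.48493115]
 [ 0.          0.          0.          1.        ]] None
side [[421.14940162   0.         271.57537381]
 [  0.         421.14940162 208.82755955]
 [  0.           0.           1.        ]] [[-0.78861248 -0.61486965  0.00506732  0.33984968]
 [-0.3938633   0.49879391 -0.7720598   0.3206972 ]
 [ 0.47218859 -0.61085182 -0.63552969  1.07190163]
 [ 0.          0.          0.          1.        ]] None
wrist [[325.1922621    0.         281.87761308]
 [  0.         325.1922621  211.33138178]
 [  0.           0.           1.        ]] None [[-1.51727838e-04 -9.58568142e-01 -2.84863289e-01  7.78482971e-02]
 [ 9.99999641e-01 -3.83065022e-04  7.56384383e-04  2.19572100e-04]
 [-8.34167135e-04 -2.84863072e-01  9.58567856e-01 -1.61982008e-01]
 [ 0.00000000e+00  0.00000000e+00  0.00000000e+00  1.00000000e+00]]
```

View pics/scene0.png

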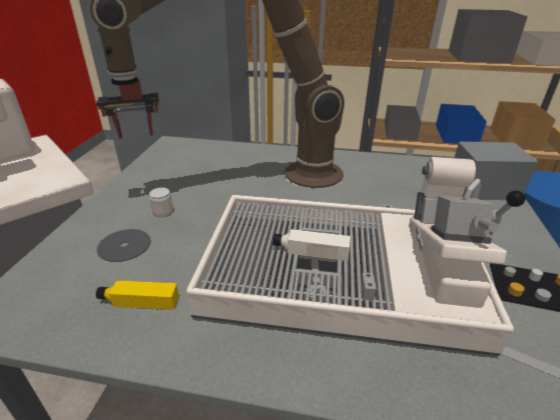

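View pics/side0.png

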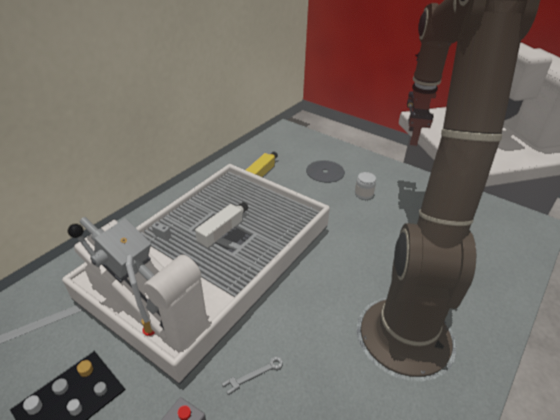

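View pics/wrist0.png

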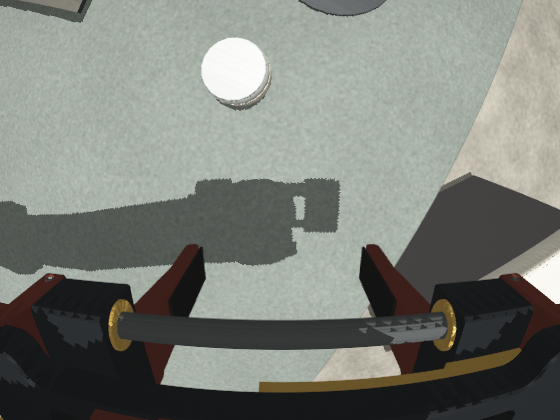

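The scene view shows the white bottle lying at about (318,245) with its cap at (280,240), and the jaw block at (370,286). The pan rim runs from (228,200) to (500,325). The yellow bottle and the small spanner on the bench are the look-alikes. I'll enlarge both views.

```bash
python3 - <<'E'
import cv2
a=cv2.imread("pics/scene0.png")[185:345,190:510]; cv2.imwrite("pics/scene0z.png",cv2.resize(a,None,fx=2.5,fy=2.5,interpolation=cv2.INTER_CUBIC))
a=cv2.imread("pics/side0.png")[150:390,55:345]; cv2.imwrite("pics/side0z.png",cv2.resize(a,None,fx=2.5,fy=2.5,interpolation=cv2.INTER_CUBIC))
E
```

```text
(no output)
```

View pics/scene0z.png

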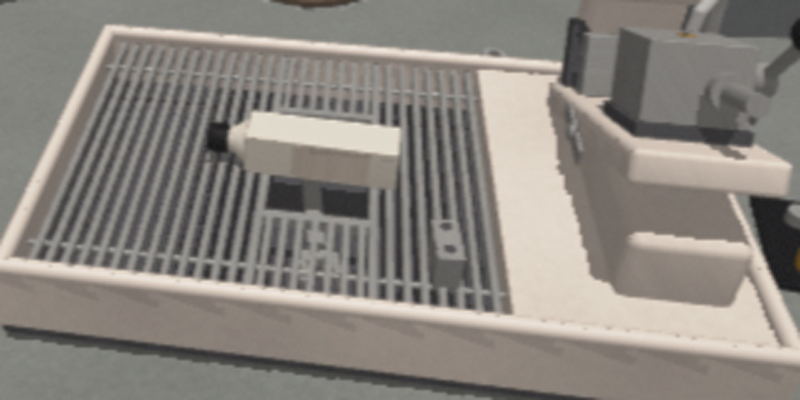

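View pics/side0z.png

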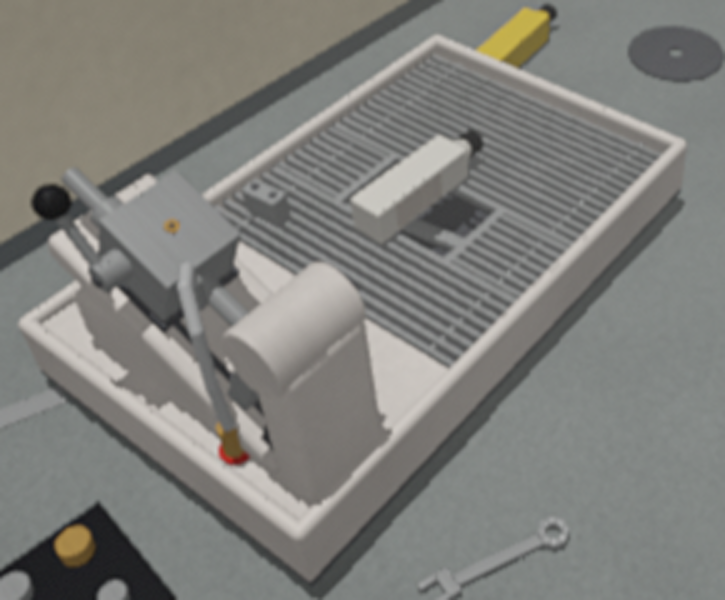

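```bash
cat > h.py <<'E'
import numpy as np, cv2
from station import *
from scipy.spatial.transform import Rotation as R
CAM={}
def cam(n):
    if n not in CAM: CAM[n]=grab_frame(n)
    return CAM[n]
V={"scene":(np.array([[379.14334061,0,273.05232706],[0,379.14334061,212.45514367],[0,0,1]]),np.array([[-0.19002431,0.98177806,0.00161146,0.16102714],[0.54116461,0.10611228,-0.83419485,-0.1526272],[-0.8191652,-0.15764524,-0.55146746,1.48493115],[0,0,0,1]])),
"side":(np.array([[421.14940162,0,271.57537381],[0,421.14940162,208.82755955],[0,0,1]]),np.array([[-0.78861248,-0.61486965,0.00506732,0.33984968],[-0.3938633,0.49879391,-0.7720598,0.3206972],[0.47218859,-0.61085182,-0.63552969,1.07190163],[0,0,0,1]]))}
def ray(n,u,v):
    K,T=V[n]; d=T[:3,:3].T@np.linalg.solve(K,[u,v,1]); return -T[:3,:3].T@T[:3,3], d/np.linalg.norm(d)
KW=np.array([[325.1922621,0,281.87761308],[0,325.1922621,211.33138178],[0,0,1]])
TW=np.array([[-1.51727838e-04,-9.58568142e-01,-2.84863289e-01,7.78482971e-02],[9.99999641e-01,-3.83065022e-04,7.56384383e-04,2.19572100e-04],[-8.34167135e-04,-2.84863072e-01,9.58567856e-01,-1.61982008e-01],[0,0,0,1]])
def wray(pos,rv,u,v):
    x=(u-KW[0,2])/KW[0,0]; y=(v-KW[1,2])/KW[0,0]; r=np.hypot(x,y)+1e-12
    d=np.array([np.sin(r)*x/r,np.sin(r)*y/r,np.cos(r)]); M=R.from_rotvec(rv).as_matrix()
    return np.array(pos)+M@TW[:3,3], M@TW[:3,:3]@d
def onz(o,z): return o[0]+o[1]*(z-o[0][2])/o[1][2]
def tri(*rs):
    A=sum(np.eye(3)-np.outer(d,d) for o,d in rs); b=sum((np.eye(3)-np.outer(d,d))@o for o,d in rs)
    p=np.linalg.solve(A,b); return p,[round(1000*np.linalg.norm((np.eye(3)-np.outer(d,d))@(p-o)),1) for o,d in rs]
def wproj(pos,rv,P):
    M=R.from_rotvec(rv).as_matrix(); q=TW[:3,:3].T@(M.T@(np.array(P)-pos)-TW[:3,3])
    t=np.arctan2(np.hypot(q[0],q[1]),q[2]); h=np.hypot(q[0],q[1]); return KW[0,0]*t*q[:2]/h+KW[:2,2]
def proj(n,P):
    K,T=V[n]; q=K@(T[:3,:3]@P+T[:3,3]); return q[:2]/q[2]
E
python3 - <<'E'
from h import *
np.set_printoptions(precision=4,suppress=True)
S=lambda u,v:ray("scene",190+u/2.5,185+v/2.5)
D=lambda u,v:ray("side",55+u/2.5,150+v/2.5)
pts=[]
for m,r in [((-206,-276),S(110,27)),((206,-276),S(2,262)),((206,-276),D(436,38)),((-206,-276),D(685,145)),((206,391),D(20,322)),((-206,391),D(303,542))]:
    p=onz(r,.095); print(m,p); pts.append((m,p))
A=np.array([m for m,_ in pts])/1000; B=np.array([p[:2] for _,p in pts])
ca,cb=A.mean(0),B.mean(0); H=(A-ca).T@(B-cb); th=np.arctan2(H[0,1]-H[1,0],H[0,0]+H[1,1])
Rm=np.array([[np.cos(th),-np.sin(th)],[np.sin(th),np.cos(th)]]); t=cb-Rm@ca
print("th",th,"t",t); print(B-(A@Rm.T+t))
for n,a in(("cap tri",(S(210,137),D(478,141))),("base top? ",(S(400,150),D(352,208)))): print(n,tri(*a))
print("opening corners scene", [onz(S(u,v),.08)[:2] for u,v in((262,212),(372,220),(280,108),(378,115))])
for P in [(-.08,-.05),(.08,-.05),(.08,.05),(-.08,.05)]:
    w=np.append(Rm@P+t,.08); print(P,w,(proj("scene",w)-[190,185])*2.5,(proj("side",w)-[55,150])*2.5)
E
```

```text
(-206, -276) [ 0.3762 -0.2128  0.095 ]
(206, -276) [ 0.7783 -0.196   0.095 ]
(206, -276) [ 0.774  -0.1955  0.095 ]
(-206, -276) [ 0.3683 -0.2102  0.095 ]
(206, 391) [0.7539 0.4611 0.095 ]
(-206, 391) [0.3401 0.4482 0.095 ]
th 0.039808698760734514 t [0.563  0.0694]
[[ 0.0081  0.0017]
 [-0.0016  0.0021]
 [-0.0058  0.0027]
 [ 0.0002  0.0043]
 [ 0.0007 -0.0072]
 [-0.0015 -0.0037]]
cap tri (array([ 0.5727, -0.0515,  0.0989]), [np.float64(0.9), np.float64(0.9)])
base top?  (array([0.5884, 0.1416, 0.1204]), [np.float64(3.4), np.float64(3.4)])
opening corners scene [array([0.6545, 0.0153]), array([0.6457, 0.1186]), array([0.4833, 0.0105]), array([0.4757, 0.117 ])]
(-0.08, -0.05) [0.4851 0.0163 0.08  ] [284.9872 109.4848] [497.0673 211.5908]
(0.08, -0.05) [0.6449 0.0226 0.08  ] [271.0572 206.3416] [395.1513 160.0775]
(0.08, 0.05) [0.6409 0.1226 0.08  ] [376.4661 217.1941] [338.6303 204.0732]
(-0.08, 0.05) [0.4811 0.1162 0.08  ] [377.0393 117.7682] [442.5554 261.0154]
```

```bash
cat >> h.py <<'E'
def Rt(tz,tx):
    """tool rotation from tool z direction and tool-x hint"""
    z=np.array(tz,float);z/=np.linalg.norm(z);x=np.array(tx,float);x-=z*(x@z);x/=np.linalg.norm(x)
    return np.column_stack([x,np.cross(z,x),z])
def go(P,M,st=None):
    st=st or get_state(); M0=R.from_rotvec(st["ee_rot"]).as_matrix()
    s=M0.T@(np.array(P)-st["eef_pos"])*1000; a=np.degrees(R.from_matrix(M0.T@M).as_rotvec())
    print("shift",s.round(1),"turn",a.round(2))
E
python3 - <<'E'
from h import *
y=np.radians(86); go([.56,-.06,.42],Rt([0,0,-1],[np.cos(y),np.sin(y),0]))
E
```

```text
shift [ 476.2 -324.  -197.7] turn [-7.000e-02 -3.000e-02 -5.982e+01]
```

```bash
python3 -m pendant '[{"fingers":87,"x":10,"y":-7,"z":-60},{"fingers":87,"x":40,"y":-25,"z":-105,"az":-5},{"fingers":87,"x":80,"y":-53,"z":-150,"az":-10},{"fingers":87,"x":120,"y":-80,"z":-185,"az":-16},{"fingers":87,"x":160,"y":-108,"z":-198,"az":-22},{"fingers":87,"x":200,"y":-136,"z":-198,"az":-28},{"fingers":87,"x":240,"y":-164,"z":-198,"az":-33},{"fingers":87,"x":280,"y":-191,"z":-198,"az":-38},{"fingers":87,"x":320,"y":-218,"z":-198,"az":-44},{"fingers":87,"x":360,"y":-245,"z":-198,"az":-50},{"fingers":87,"x":400,"y":-272,"z":-198,"az":-55},{"fingers":87,"x":440,"y":-300,"z":-198,"az":-60}]'
python3 -m pendant '[{"fingers":87,"x":36,"y":-24},{"fingers":87,"x":36,"y":-24},{"fingers":87,"x":36,"y":-24}]'
python3 - <<'E'
from h import *
s=get_state(); f=grab_frame("wrist"); cv2.imwrite("pics/w1.png",f["color"]); print({k:np.round(v,4).tolist() for k,v in s.items() if k in("t","joints","eef_pos","ee_rot")})
np.save("w1.npy",np.r_[s["eef_pos"],s["ee_rot"]])
E
```

```text
{'t': 0.15, 'joints': [1.0458, 0.4117, -0.0127, 1.5968, 0.0056, 1.1343, -0.0822], 'eef_pos': [0.2755, -0.5606, 0.222], 'ee_rot': [-3.0589, -0.7111, 0.0006]}invalid input at $[0]: expected keys fingers, x, y, z, ax, ay, az
invalid input at $[0]: expected keys fingers, x, y, z, ax, ay, az
```

View pics/w1.png

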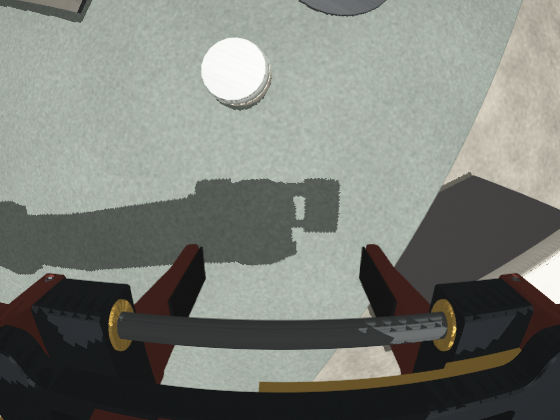

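All keys are required in every row. The picture hasn't changed, so the arm hasn't moved.

```bash
python3 -m pendant '[{"fingers":87,"x":10,"y":-7,"z":-48,"ax":0,"ay":0,"az":0},{"fingers":87,"x":40,"y":-25,"z":-85,"ax":0,"ay":0,"az":-5},{"fingers":87,"x":75,"y":-50,"z":-110,"ax":0,"ay":0,"az":-10},{"fingers":87,"x":115,"y":-76,"z":-130,"ax":0,"ay":0,"az":-16},{"fingers":87,"x":155,"y":-104,"z":-150,"ax":0,"ay":0,"az":-22},{"fingers":87,"x":195,"y":-132,"z":-165,"ax":0,"ay":0,"az":-28},{"fingers":87,"x":235,"y":-160,"z":-180,"ax":0,"ay":0,"az":-33},{"fingers":87,"x":275,"y":-188,"z":-190,"ax":0,"ay":0,"az":-38},{"fingers":87,"x":315,"y":-216,"z":-198,"ax":0,"ay":0,"az":-44},{"fingers":87,"x":355,"y":-243,"z":-198,"ax":0,"ay":0,"az":-50},{"fingers":87,"x":395,"y":-270,"z":-198,"ax":0,"ay":0,"az":-55},{"fingers":87,"x":435,"y":-297,"z":-198,"ax":0,"ay":0,"az":-60}]' && sleep 0
python3 - <<'E'
from h import *
y=np.radians(86); go([.56,-.06,.42],Rt([0,0,-1],[np.cos(y),np.sin(y),0]))
s=get_state(); f=grab_frame("wrist"); cv2.imwrite("pics/w2.png",f["color"]); print({k:np.round(v,4).tolist() for k,v in s.items() if k in("t","joints","eef_pos","ee_rot")})
E
```

```text
t: 1.4
eef_pos: [0.535, -0.1018, 0.4209]
ee_rot: [2.29, 2.149, 0.0]
contact_force: [1.3, -0.8, 0.1]
gripper_width: 0.087
shift [43.3 22.3  0.9] turn [0.03 0.02 0.36]
{'t': 1.4, 'joints': [0.4738, 0.2051, -0.4617, 1.4415, 0.0914, 1.5156, -0.0481], 'eef_pos': [0.535, -0.1018, 0.4209], 'ee_rot': [2.2905, 2.1492, 0.0003]}
```

View pics/w2.png

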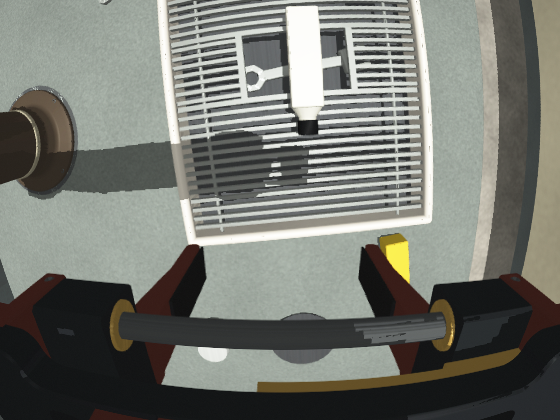

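The wrist view shows the opening with corners near (237,37), (350,28), (357,88) and (245,98). The bottle runs from (303,8) to its cap at (308,127). The spanner's ring is at (255,77), with the shank running right and up to (345,58). I'll take a second viewpoint closer in.

```bash
python3 -m pendant '[{"fingers":70,"x":45,"y":15,"z":20,"ax":0,"ay":0,"az":0},{"fingers":70,"x":80,"y":20,"z":40,"ax":0,"ay":0,"az":0},{"fingers":70,"x":100,"y":25,"z":60,"ax":0,"ay":0,"az":0},{"fingers":70,"x":100,"y":25,"z":60,"ax":0,"ay":0,"az":0}]'
python3 - <<'E'
from h import *
s=get_state(); f=grab_frame("wrist"); cv2.imwrite("pics/w3.png",f["color"]); print({k:np.round(v,4).tolist() for k,v in s.items() if k in("t","joints","eef_pos","ee_rot")})
a=cv2.imread("pics/w2.png")[0:150,150:440]; cv2.imwrite("pics/w2z.png",cv2.resize(a,None,fx=2.7,fy=2.7,interpolation=cv2.INTER_CUBIC))
E
```

```text
t: 1.85
eef_pos: [0.565, -0.0021, 0.3577]
ee_rot: [-2.286, -2.149, 0.004]
contact_force: [0.5, -0.5, -0.1]
gripper_width: 0.0702
{'t': 1.85, 'joints': [0.3241, 0.2723, -0.5184, 1.509, 0.1333, 1.4005, -0.2633], 'eef_pos': [0.565, -0.0021, 0.3577], 'ee_rot': [-2.2857, -2.1489, 0.0038]}
```

View pics/w3.png

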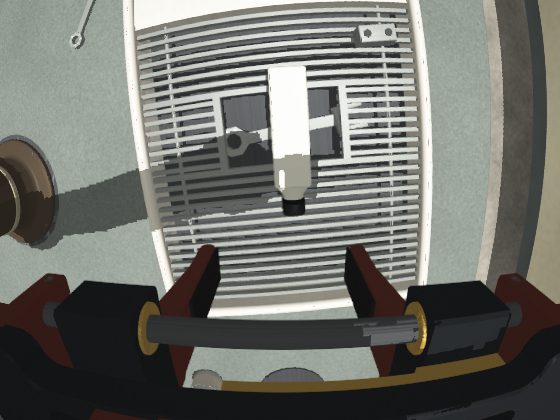

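View pics/w2z.png

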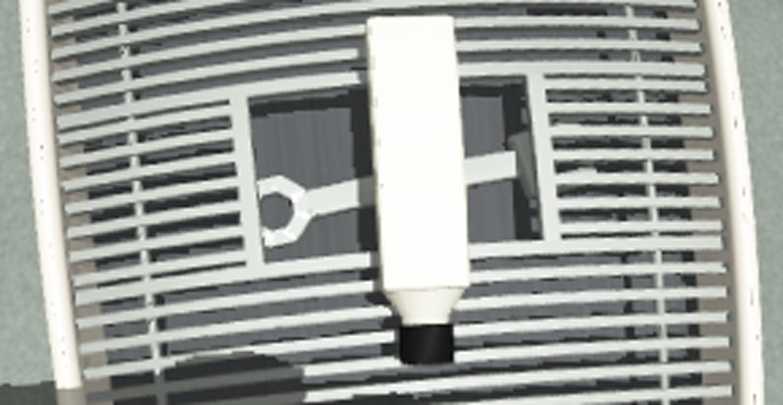

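```bash
python3 - <<'E'
import cv2
a=cv2.imread("pics/w3.png")[10:230,180:420]; cv2.imwrite("pics/w3z.png",cv2.resize(a,None,fx=2.7,fy=2.7,interpolation=cv2.INTER_CUBIC))
E
```

```text
(no output)
```

View pics/w3z.png

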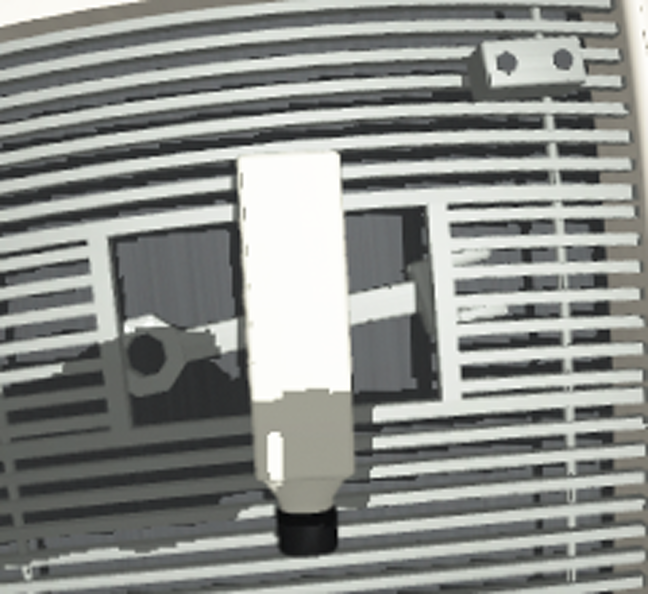

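```bash
python3 - <<'E'
from h import *
np.set_printoptions(precision=4,suppress=True)
A=lambda u,v:wray([.535,-.1018,.4209],[2.2905,2.1492,.0003],150+u/2.7,v/2.7)
B=lambda u,v:wray([.565,-.0021,.3577],[-2.2857,-2.1489,.0038],180+u/2.7,10+v/2.7)
for n,a,b in(("bot base L",(367,17),(237,156)),("bot base R",(456,17),(341,151)),("sh L",(384,288),(256,478)),("sh R",(466,286),(353,478)),("cap tip",(427,362),(307,553)),
 ("op1",(249,97),(108,237)),("op2",(528,80),(428,206)),("op3",(545,238),(441,400)),("op4",(261,263),(132,428)),("ringhole",(277,207),(147,353))):
    print(n,*tri(A(*a),B(*b)))
print("op z.08 B",[onz(B(*q),.08)[:2] for q in((108,237),(428,206),(441,400),(132,428))])
print("op z.08 A",[onz(A(*q),.08)[:2] for q in((249,97),(528,80),(545,238),(261,263))])
print("bot z.126 B",[onz(B(*q),.126)[:2] for q in((237,156),(341,151),(256,478),(353,478))])
print("ring hole",onz(B(147,353),.041),onz(A(277,207),.041),"shank",onz(B(385,301),.039),onz(B(225,335),.039),onz(A(495,169),.039))
print("block",[onz(B(*q),.116)[:2] for q in ((480,42),(583,38),(586,88),(490,95))])
E
```

```text
bot base L [0.5565 0.1373 0.1267] [np.float64(0.2), np.float64(0.2)]
bot base R [0.603  0.1378 0.1209] [np.float64(0.6), np.float64(0.6)]
sh L [ 0.5556 -0.0098  0.1229] [np.float64(0.5), np.float64(0.5)]
sh R [ 0.5988 -0.0112  0.1272] [np.float64(0.8), np.float64(0.8)]
cap tip [ 0.5769 -0.0505  0.1125] [np.float64(0.0), np.float64(0.0)]
op1 [0.4884 0.1092 0.0811] [np.float64(0.4), np.float64(0.4)]
op2 [0.6507 0.1164 0.0642] [np.float64(0.6), np.float64(0.6)]
op3 [0.6497 0.0168 0.0842] [np.float64(0.7), np.float64(0.7)]
op4 [0.4896 0.0108 0.0732] [np.float64(1.1), np.float64(1.1)]
ringhole [0.4977 0.0469 0.045 ] [np.float64(0.1), np.float64(0.1)]
op z.08 B [array([0.4878, 0.1095]), array([0.6474, 0.1151]), array([0.6498, 0.0164]), array([0.4919, 0.0114])]
op z.08 A [array([0.4886, 0.1093]), array([0.6479, 0.112 ]), array([0.6513, 0.0171]), array([0.4893, 0.0107])]
bot z.126 B [array([0.5563, 0.1375]), array([0.6021, 0.1372]), array([ 0.5552, -0.009 ]), array([ 0.5997, -0.0116])]
ring hole [0.497  0.0467 0.041 ] [0.4974 0.0474 0.041 ] shank [0.6282 0.067  0.039 ] [0.5402 0.0532 0.039 ] [0.6317 0.0647 0.039 ]
block [array([0.6711, 0.1913]), array([0.7223, 0.1959]), array([0.7215, 0.1703]), array([0.6737, 0.165 ])]
```

```bash
cat >> h.py <<'E'
def tilt(a,yaw): # tool z tilted by a (deg) toward tool x direction of yaw
    a=np.radians(a);c=np.array([np.cos(np.radians(yaw)),np.sin(np.radians(yaw)),0]);Z=np.array([0,0,1.])
    return Rt(c*np.sin(a)-Z*np.cos(a), c*np.cos(a)+Z*np.sin(a))
def g(G,M,back=0): go(np.array(G)+M[:,2]*(tcp_to_grasp-back),M)
E
python3 - <<'E'
from h import *
M=tilt(25,89.3); g([.578,.0325,.106],M,.1); g([.578,.0325,.106],M)
E
```

```text
shift [  3.4  12.5 179.6] turn [ 0.49 24.99 -2.97]
shift [ 45.6  10.5 270.3] turn [ 0.49 24.99 -2.97]
```

```bash
python3 -m pendant '[{"fingers":87,"x":0,"y":5,"z":45,"ax":0,"ay":8,"az":-1},{"fingers":87,"x":0,"y":10,"z":90,"ax":0.3,"ay":16,"az":-2},{"fingers":87,"x":3,"y":12.5,"z":135,"ax":0.5,"ay":25,"az":-3},{"fingers":87,"x":3,"y":12.5,"z":179,"ax":0.5,"ay":25,"az":-3},{"fingers":87,"x":3,"y":12.5,"z":179,"ax":0.5,"ay":25,"az":-3}]'
python3 - <<'E'
from h import *
M=tilt(25,89.3); g([.578,.0325,.106],M)
s=get_state(); f=grab_frame("wrist"); cv2.imwrite("pics/w4.png",f["color"]); print(s["joints"])
E
```

```text
t: 2.4
eef_pos: [0.5756, -0.0077, 0.1763]
ee_rot: [-2.0, -1.957, -0.438]
contact_force: [-0.2, 0.4, 0.3]
gripper_width: 0.0871
shift [ 6.6  2.1 99.4] turn [-0.16 -0.06 -0.57]
[ 0.59801862  0.50469206 -0.55861689  1.72584237 -0.20665113  1.02661826
  0.18236536]
```

View pics/w4.png

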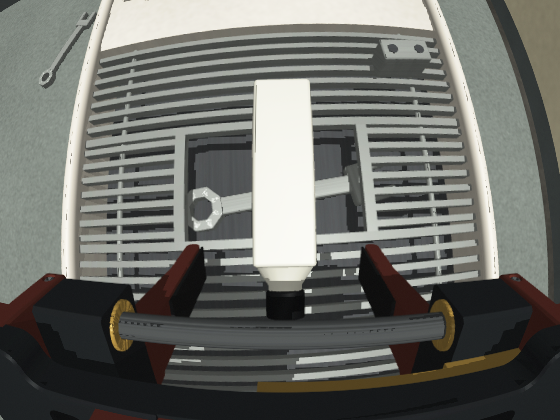

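The bottle sits centred between the fingers (columns 255–312, fingers at 200 and 365). I'll descend and close on it.

```bash
python3 -m pendant '[{"fingers":87,"x":6,"y":2,"z":40,"ax":0,"ay":0,"az":-0.5},{"fingers":87,"x":6.5,"y":2,"z":75,"ax":0,"ay":0,"az":-0.5},{"fingers":87,"x":6.5,"y":2,"z":99,"ax":0,"ay":0,"az":-0.5},{"fingers":87,"x":6.5,"y":2,"z":99,"ax":0,"ay":0,"az":-0.5},{"fingers":40,"x":6.5,"y":2,"z":99,"ax":0,"ay":0,"az":-0.5},{"fingers":40,"x":6.5,"y":2,"z":99,"ax":0,"ay":0,"az":-0.5},{"fingers":35,"x":6.5,"y":2,"z":99,"ax":0,"ay":0,"az":-0.5},{"fingers":30,"x":6.5,"y":2,"z":99,"ax":0,"ay":0,"az":-0.5},{"fingers":30,"x":6.5,"y":2,"z":99,"ax":0,"ay":0,"az":-0.5},{"fingers":30,"x":6.5,"y":2,"z":99,"ax":0,"ay":0,"az":-0.5}]' 35
python3 - <<'E'
from h import *
for n in("wrist","scene"):
    f=grab_frame(n); cv2.imwrite(f"pics/5{n}.png",f["color"])
E
```

```text
t: 3.45
eef_pos: [0.5809, 0.0442, 0.0949]
ee_rot: [-1.987, -1.978, -0.446]
contact_force: [-4.2, -2.0, 5.1]
gripper_width: 0.046
```

View pics/5scene.png

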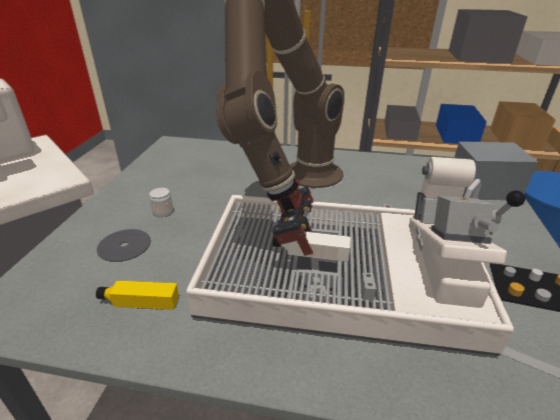

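```bash
python3 - <<'E'
from h import *
s=get_state(); M0=R.from_rotvec(s["ee_rot"]).as_matrix()
b=M0.T@(np.array([.579,.1375,.103])-s["eef_pos"]); ax=M0.T@np.array([0,-1,0]); print("base in tool",b,"axis",ax, "tool y",M0[:,1])
np.save("bt.npy",np.r_[b,ax])
def stand(a,pos):  # gripper pose with G at pos and tilt a
    M=M0@R.from_rotvec([0,np.radians(a),0]).as_matrix()
    P=np.array(pos)+M[:,2]*tcp_to_grasp; 
    print(a,"base z",(P+M@b)[2].round(4),(M@ax).round(3)); go(P,M,s)
stand(0,[.58,.03,.22]);stand(-8,[.58,.025,.24]);stand(-30,[.575,0,.25]);stand(-60,[.57,-.06,.25]);stand(-90,[.57,-.12,.25])
E
```

```text
base in tool [ 0.08797956 -0.00240591  0.03203814] axis [-0.90633595  0.00571664 -0.4225192 ] tool y [ 0.9999706  -0.00571664  0.00511139]
0 base z 0.2112 [ 0. -1.  0.]
shift [  40.    -0.2 -100.7] turn [0. 0. 0.]
-8 base z 0.2172 [-0.001 -0.99   0.139]
shift [ 4.130e+01 -1.000e-01 -1.211e+02] turn [ 0. -8.  0.]
-30 base z 0.1918 [-0.002 -0.866  0.5  ]
shift [  16.1   -4.9 -143.1] turn [ -0. -30.  -0.]
-60 base z 0.158 [-0.002 -0.5    0.866]
shift [ -45.1   -9.5 -175.4] turn [ -0. -60.  -0.]
-90 base z 0.1488 [ 0.001 -0.     1.   ]
shift [-102.    -9.2 -210.1] turn [ -0. -90.  -0.]
```

```bash
python3 -m pendant '[{"fingers":30,"x":10,"y":0,"z":-25,"ax":0,"ay":0,"az":0},{"fingers":30,"x":25,"y":0,"z":-60,"ax":0,"ay":0,"az":0},{"fingers":30,"x":40,"y":0,"z":-100,"ax":0,"ay":0,"az":0},{"fingers":30,"x":41,"y":0,"z":-121,"ax":0,"ay":-8,"az":0},{"fingers":30,"x":33,"y":-2,"z":-129,"ax":0,"ay":-15,"az":0},{"fingers":30,"x":25,"y":-4,"z":-136,"ax":0,"ay":-23,"az":0},{"fingers":30,"x":16,"y":-5,"z":-143,"ax":0,"ay":-30,"az":0},{"fingers":30,"x":16,"y":-5,"z":-143,"ax":0,"ay":-30,"az":0}]'
python3 - <<'E'
from h import *
print(get_state()["joints"].round(3))
for n in("wrist","scene"):
    f=grab_frame(n); cv2.imwrite(f"pics/6{n}.png",f["color"])
E
```

```text
t: 4.35
eef_pos: [0.5753, 0.0023, 0.2312]
ee_rot: [2.173, 2.173, -0.088]
contact_force: [-0.6, 1.0, -4.7]
gripper_width: 0.046
[ 0.189  0.354 -0.43   1.693  0.255  1.15  -0.326]
```

View pics/6scene.png

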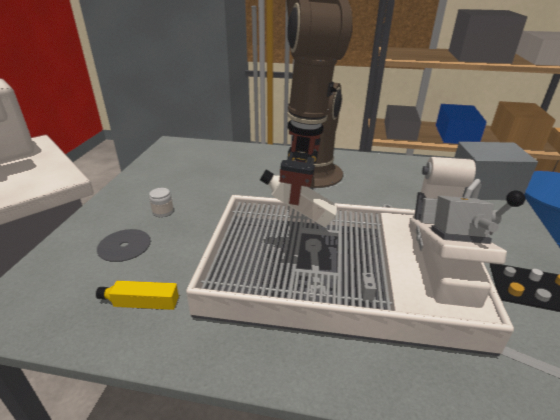

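The bottle is held and tilted about 30°, with its cap up at (268,178). I'll keep rotating it.

```bash
python3 - <<'E'
from h import *
s=get_state(); M0=R.from_rotvec(s["ee_rot"]).as_matrix(); b=np.load("bt.npy")
for a,p in((-15,[.573,-.03,.25]),(-30,[.57,-.06,.25]),(-45,[.57,-.09,.25]),(-60,[.57,-.12,.25])):
    M=M0@R.from_rotvec([0,np.radians(a),0]).as_matrix(); P=np.array(p)+M[:,2]*tcp_to_grasp; print(P+M@b[:3],M@b[3:]); go(P,M,s)
E
```

```text
[0.57129478 0.03557661 0.17242842] [-0.00117183 -0.70942154  0.70478344]
shift [-36.   -1.9   0.8] turn [  0. -15.   0.]
[ 0.56826607 -0.01673174  0.15810114] [-0.00104464 -0.50284089  0.86437836]
shift [-70.4  -4.8   1.5] turn [  0. -30.   0.]
[ 0.56819157 -0.07198799  0.15003577] [-4.56684798e-04 -2.61994248e-01  9.65069327e-01]
shift [-104.2   -4.6    1. ] turn [  0. -45.   0.]
[ 0.56807636 -0.12847098  0.14878196] [ 5.51961440e-04 -3.29492315e-03  9.99994419e-01]
shift [-137.1   -4.5   -0.3] turn [  0. -60.   0.]
```

```bash
python3 -m pendant '[{"fingers":30,"x":-18,"y":-1,"z":0,"ax":0,"ay":-7.5,"az":0},{"fingers":30,"x":-36,"y":-2,"z":1,"ax":0,"ay":-15,"az":0},{"fingers":30,"x":-53,"y":-3,"z":1,"ax":0,"ay":-22.5,"az":0},{"fingers":30,"x":-70,"y":-5,"z":1,"ax":0,"ay":-30,"az":0},{"fingers":30,"x":-87,"y":-5,"z":1,"ax":0,"ay":-37.5,"az":0},{"fingers":30,"x":-104,"y":-5,"z":1,"ax":0,"ay":-45,"az":0},{"fingers":30,"x":-121,"y":-5,"z":0,"ax":0,"ay":-52.5,"az":0},{"fingers":30,"x":-137,"y":-5,"z":0,"ax":0,"ay":-60,"az":0},{"fingers":30,"x":-137,"y":-5,"z":0,"ax":0,"ay":-60,"az":0},{"fingers":30,"x":-137,"y":-5,"z":0,"ax":0,"ay":-60,"az":0}]'
python3 - <<'E'
from h import *
s=get_state(); M0=R.from_rotvec(s["ee_rot"]).as_matrix(); b=np.load("bt.npy"); print(s["joints"].round(3), s["eef_pos"]+M0@b[:3], M0@b[3:])
for n in("wrist","scene","side"):
    f=grab_frame(n); cv2.imwrite(f"pics/7{n}.png",f["color"])
cv2.imwrite("pics/7c.png",np.vstack([cv2.imread("pics/7scene.png")[50:350,100:500],cv2.imread("pics/7side.png")[50:350,100:500]]))
E
```

```text
t: 5.45
eef_pos: [0.5689, -0.1385, 0.241]
ee_rot: [1.535, 1.519, -0.97]
contact_force: [0.6, 0.1, -4.1]
gripper_width: 0.0462
[-0.258  0.594 -0.188  1.809  1.045  1.574 -0.944] [ 0.5668045  -0.12990309  0.1477176 ] [ 0.00312593 -0.00508816  0.99998217]
```

View pics/7c.png

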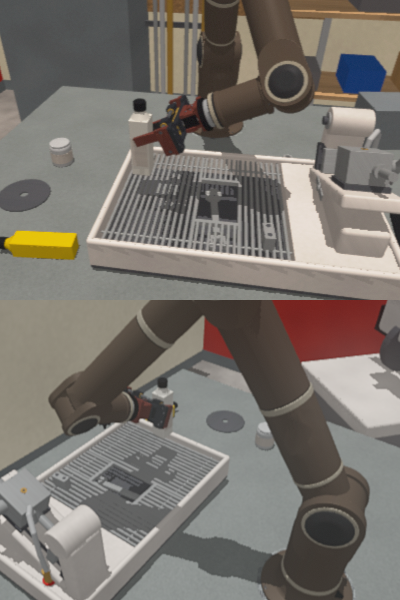

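```bash
python3 - <<'E'
from h import *
M0=R.from_rotvec(get_state()["ee_rot"]).as_matrix(); print(M0.T@[0,0,-62],M0.T@[0,0,-1])
E
```

```text
[56.08103887 -0.50373343 26.43224039] [ 0.90453289 -0.00812473  0.42632646]
```

```bash
python3 -m pendant '[{"fingers":30,"x":20,"y":0,"z":9.4,"ax":0,"ay":0,"az":0},{"fingers":30,"x":38,"y":0,"z":18,"ax":0,"ay":0,"az":0},{"fingers":30,"x":50,"y":0,"z":23.6,"ax":0,"ay":0,"az":0},{"fingers":30,"x":56,"y":0,"z":26.4,"ax":0,"ay":0,"az":0},{"fingers":30,"x":56,"y":0,"z":26.4,"ax":0,"ay":0,"az":0}]'
python3 -m pendant '[{"fingers":30,"x":1.8,"y":0,"z":0.9,"ax":0,"ay":0,"az":0},{"fingers":30,"x":1.8,"y":0,"z":0.9,"ax":0,"ay":0,"az":0}]'
python3 -m pendant '[{"fingers":30,"x":1.8,"y":0,"z":0.9,"ax":0,"ay":0,"az":0},{"fingers":30,"x":1.8,"y":0,"z":0.9,"ax":0,"ay":0,"az":0}]'
python3 - <<'E'
from h import *
for n in("scene","side"):
    f=grab_frame(n); cv2.imwrite(f"pics/8{n}.png",f["color"])
f=lambda n,a:cv2.resize(cv2.imread(f"pics/8{n}.png")[a[0]:a[0]+150,a[1]:a[1]+200],None,fx=3,fy=2.0) 
g=lambda n,a:cv2.resize(cv2.imread(f"pics/8{n}.png")[a[0]:a[0]+130,a[1]:a[1]+130],None,fx=3,fy=3)
cv2.imwrite("pics/8c.png",np.hstack([g("scene",(150,190)),g("side",(110,200))]))
E
```

```text
t: 6.1
eef_pos: [0.5699, -0.1383, 0.1808]
ee_rot: [1.531, 1.515, -0.968]
contact_force: [-0.3, 0.2, -3.9]
gripper_width: 0.0461
t: 6.3
eef_pos: [0.5702, -0.1382, 0.1795]
ee_rot: [1.531, 1.514, -0.967]
contact_force: [-0.1, -0.7, -3.5]
gripper_width: 0.0456
t: 6.5
eef_pos: [0.57, -0.1383, 0.1771]
ee_rot: [1.53, 1.514, -0.968]
contact_force: [-0.4, -0.1, -4.9]
gripper_width: 0.0459
```

View pics/8c.png

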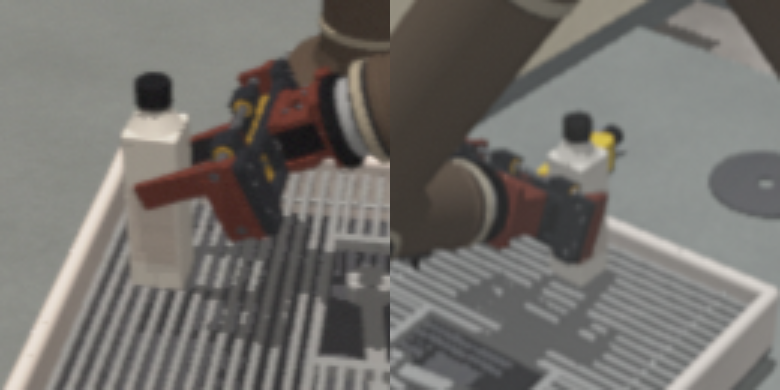

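The bottle is upright but not touching yet. I'll keep lowering in 2 mm steps.

```bash
python3 -m pendant '[{"fingers":30,"x":1.8,"y":0,"z":0.9,"ax":0,"ay":0,"az":0},{"fingers":30,"x":1.8,"y":0,"z":0.9,"ax":0,"ay":0,"az":0}]'
python3 -m pendant '[{"fingers":30,"x":1.4,"y":0,"z":0.6,"ax":0,"ay":0,"az":0},{"fingers":30,"x":1.4,"y":0,"z":0.6,"ax":0,"ay":0,"az":0}]'
python3 -m pendant '[{"fingers":30,"x":1.4,"y":0,"z":0.6,"ax":0,"ay":0,"az":0},{"fingers":30,"x":1.4,"y":0,"z":0.6,"ax":0,"ay":0,"az":0}]'
```

```text
t: 6.8
eef_pos: [0.5703, -0.1384, 0.176]
ee_rot: [1.529, 1.513, -0.968]
contact_force: [-0.5, 1.6, 2.9]
gripper_width: 0.0461
t: 7.0
eef_pos: [0.5704, -0.1384, 0.176]
ee_rot: [1.529, 1.51, -0.969]
contact_force: [-1.9, 4.6, 10.9]
gripper_width: 0.0458
t: 7.2
eef_pos: [0.5704, -0.1385, 0.1758]
ee_rot: [1.528, 1.508, -0.969]
contact_force: [-2.8, 6.1, 18.5]
gripper_width: 0.0456
```

```bash
python3 -m pendant '[{"fingers":40,"x":-1.8,"y":0,"z":-0.9,"ax":0,"ay":0,"az":0},{"fingers":40,"x":-1.8,"y":0,"z":-0.9,"ax":0,"ay":0,"az":0}]' 10
python3 -m pendant '[{"fingers":50,"x":0,"y":0,"z":0,"ax":0,"ay":0,"az":0},{"fingers":55,"x":0,"y":0,"z":0,"ax":0,"ay":0,"az":0},{"fingers":65,"x":0,"y":0,"z":0,"ax":0,"ay":0,"az":0},{"fingers":75,"x":0,"y":0,"z":0,"ax":0,"ay":0,"az":0},{"fingers":87,"x":0,"y":0,"z":0,"ax":0,"ay":0,"az":0},{"fingers":87,"x":0,"y":0,"z":0,"ax":0,"ay":0,"az":0}]'
python3 - <<'E'
from h import *
for n in("scene","side"):
    f=grab_frame(n); cv2.imwrite(f"pics/9{n}.png",f["color"])
g=lambda n,a:cv2.resize(cv2.imread(f"pics/9{n}.png")[a[0]:a[0]+130,a[1]:a[1]+130],None,fx=3,fy=3)
cv2.imwrite("pics/9c.png",np.hstack([g("scene",(150,190)),g("side",(110,200))]))
E
```

```text
t: 7.4
eef_pos: [0.5704, -0.1386, 0.1757]
ee_rot: [1.529, 1.511, -0.968]
contact_force: [0.7, 1.7, 7.8]
gripper_width: 0.0461
t: 8.0
eef_pos: [0.57, -0.1383, 0.1738]
ee_rot: [1.53, 1.514, -0.968]
contact_force: [-0.3, 0.0, -0.7]
gripper_width: 0.0835
```

View pics/9c.png

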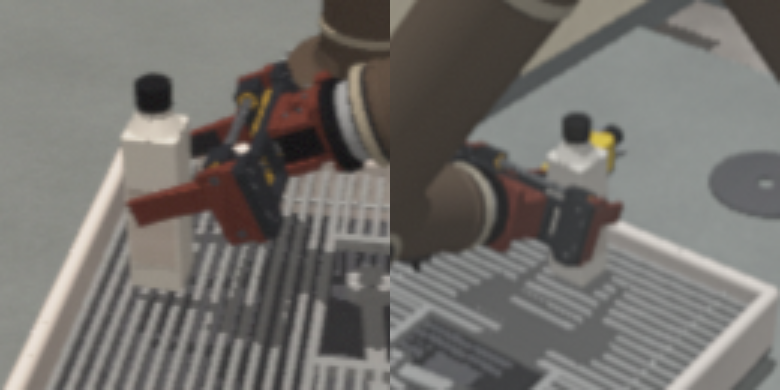

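```bash
python3 -m pendant '[{"fingers":87,"x":0,"y":0,"z":-30,"ax":0,"ay":0,"az":0},{"fingers":87,"x":0,"y":0,"z":-70,"ax":0,"ay":0,"az":0},{"fingers":87,"x":-10,"y":0,"z":-110,"ax":0,"ay":0,"az":0},{"fingers":87,"x":-40,"y":0,"z":-140,"ax":0,"ay":0,"az":0},{"fingers":87,"x":-80,"y":0,"z":-165,"ax":0,"ay":0,"az":0},{"fingers":87,"x":-120,"y":0,"z":-185,"ax":0,"ay":7,"az":0},{"fingers":87,"x":-140,"y":0,"z":-200,"ax":0,"ay":15,"az":0},{"fingers":87,"x":-140,"y":0,"z":-200,"ax":0,"ay":22,"az":0}]'
python3 - <<'E'
from h import *
print(get_state()["joints"].round(3))
for y in (8,0): g([.60,.05,.34],tilt(0,y))
f=grab_frame("scene"); cv2.imwrite("pics/10.png",f["color"])
E
```

```text
t: 8.9
eef_pos: [0.5704, -0.0143, 0.3902]
ee_rot: [1.792, 1.775, -0.683]
contact_force: [0.8, -0.6, -0.3]
gripper_width: 0.0867
[-0.257  0.356 -0.279  1.515  0.727  1.694 -0.611]
shift [94.3 28.3  7.5] turn [30.9  34.37 77.4 ]
shift [94.3 28.3  7.5] turn [33.8  32.69 84.94]
```

View pics/10.png

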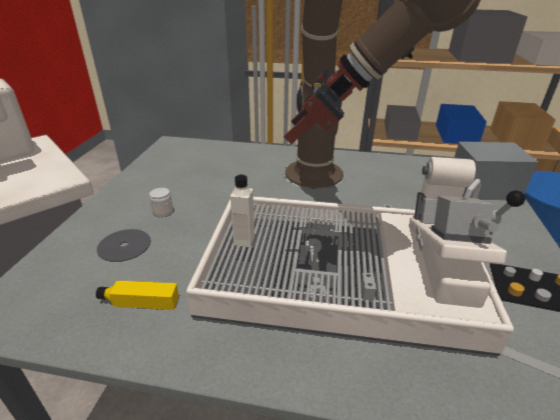

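The bottle stands upright at (242,215), clear of the opening. Next I'll turn the tool to point down along the spanner.

```bash
python3 -m pendant '[{"fingers":60,"x":8,"y":2,"z":0,"ax":2.8,"ay":3.1,"az":7},{"fingers":60,"x":16,"y":5,"z":1,"ax":5.6,"ay":6.2,"az":14},{"fingers":60,"x":25,"y":8,"z":2,"ax":8.4,"ay":9.4,"az":21},{"fingers":60,"x":34,"y":10,"z":3,"ax":11.2,"ay":12.5,"az":28},{"fingers":60,"x":43,"y":13,"z":3,"ax":14,"ay":15.6,"az":35},{"fingers":60,"x":51,"y":15,"z":4,"ax":16.8,"ay":18.7,"az":42},{"fingers":60,"x":60,"y":18,"z":5,"ax":19.7,"ay":21.9,"az":49.3},{"fingers":60,"x":69,"y":21,"z":5,"ax":22.5,"ay":25,"az":56.3},{"fingers":60,"x":77,"y":23,"z":6,"ax":25.3,"ay":28.1,"az":63.3},{"fingers":60,"x":86,"y":26,"z":7,"ax":28.1,"ay":31.2,"az":70.3},{"fingers":60,"x":94,"y":28,"z":7.5,"ax":30.9,"ay":34.4,"az":77.4},{"fingers":60,"x":94,"y":28,"z":7.5,"ax":30.9,"ay":34.4,"az":77.4}]'
python3 - <<'E'
from h import *
s=get_state(); print(s["joints"].round(3),s["eef_pos"].round(4).tolist(),s["ee_rot"].round(4).tolist())
f=grab_frame("wrist"); cv2.imwrite("pics/11.png",f["color"])
E
```

```text
t: 10.15
eef_pos: [0.5967, 0.0455, 0.3143]
ee_rot: [3.126, 0.208, -0.018]
contact_force: [-0.7, -0.1, -1.1]
gripper_width: 0.0605
[-0.07   0.318 -0.122  1.517  0.046  1.322 -1.635] [0.5967, 0.0455, 0.3143] [3.1264, 0.2081, -0.0184]
```

View pics/11.png

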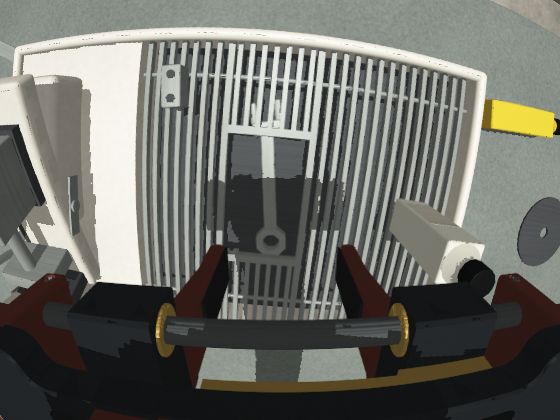

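```bash
python3 - <<'E'
import cv2
a=cv2.imread("pics/11.png")[85:275,170:370]; cv2.imwrite("pics/11z.png",cv2.resize(a,None,fx=3,fy=3,interpolation=cv2.INTER_CUBIC))
E
```

```text
(no output)
```

View pics/11z.png

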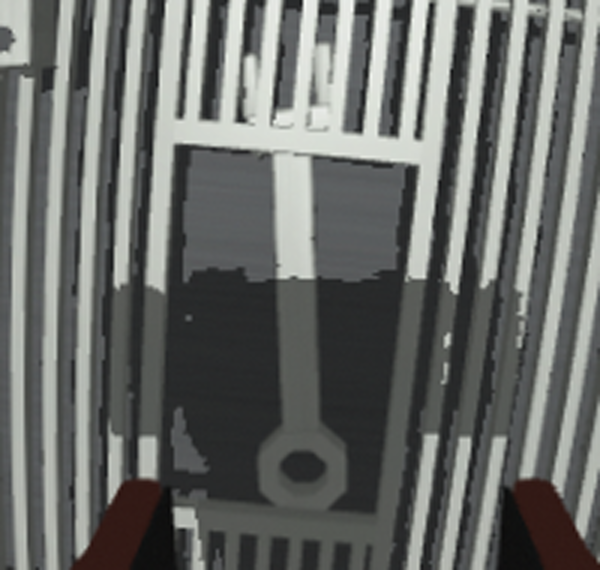

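```bash
python3 - <<'E'
from h import *
np.set_printoptions(precision=4,suppress=True)
p,r=[.5967,.0455,.3143],[3.1264,.2081,-.0184]
C=lambda u,v:wray(p,r,170+u/3,85+v/3)
A=lambda u,v:wray([.535,-.1018,.4209],[2.2905,2.1492,.0003],150+u/2.7,v/2.7)
B=lambda u,v:wray([.565,-.0021,.3577],[-2.2857,-2.1489,.0038],180+u/2.7,10+v/2.7)
print("hole",onz(C(303,466),.041),tri(C(303,466),A(277,207)),tri(C(303,466),B(147,353)))
for l,rr in (((275,160),(313,160)),((278,260),(315,260)),((283,400),(320,400))):
    print("shank",onz(C(*l),.039)[:2],onz(C(*rr),.039)[:2],((onz(C(*l),.039)+onz(C(*rr),.039))/2)[:2])
print("ring bottom end",onz(C(302,512),.033),"jaw tips",[onz(C(*q),.041)[:2] for q in((250,55),(323,42))])
print("open",[onz(C(*q),.08)[:2] for q in((187,147),(416,166),(372,512),(172,500))])
E
```

```text
hole [0.497  0.0454 0.041 ] (array([0.4981, 0.0462, 0.0445]), [np.float64(0.8), np.float64(0.8)]) (array([0.4968, 0.046 , 0.0401]), [np.float64(0.7), np.float64(0.7)])
shank [0.6395 0.0758] [0.6416 0.059 ] [0.6406 0.0674]
shank [0.5945 0.0689] [0.5966 0.0523] [0.5956 0.0606]
shank [0.5283 0.0588] [0.5306 0.0415] [0.5295 0.0501]
ring bottom end [0.4689 0.0427 0.033 ] jaw tips [array([0.6849, 0.0925]), array([0.6945, 0.0615])]
open [array([0.6441, 0.1102]), array([0.6481, 0.0173]), array([0.4949, 0.0132]), array([0.4887, 0.1026])]
```

```bash
python3 - <<'E'
from h import *
M=tilt(0,8.8); go([.6135,.0635,.10],M); go([.6135,.0635,.029],M)
E
```

```text
shift [ 21.6 -16.7 214.4] turn [ 0.48  0.75 -0.86]
shift [ 22.5 -17.3 285.4] turn [ 0.48  0.75 -0.86]
```

```bash
python3 -m pendant '[{"fingers":48,"x":8,"y":-6,"z":45,"ax":0.2,"ay":0.3,"az":-0.3},{"fingers":48,"x":16,"y":-12,"z":95,"ax":0.5,"ay":0.7,"az":-0.9},{"fingers":48,"x":21.6,"y":-16.7,"z":140,"ax":0.5,"ay":0.7,"az":-0.9},{"fingers":48,"x":21.6,"y":-16.7,"z":185,"ax":0.5,"ay":0.7,"az":-0.9},{"fingers":48,"x":21.6,"y":-16.7,"z":214,"ax":0.5,"ay":0.7,"az":-0.9},{"fingers":48,"x":21.6,"y":-16.7,"z":214,"ax":0.5,"ay":0.7,"az":-0.9}]'
python3 - <<'E'
from h import *
M=tilt(0,8.8); go([.6135,.0635,.029],M)
f=grab_frame("wrist"); cv2.imwrite("pics/12.png",f["color"])
E
```

```text
t: 10.8
eef_pos: [0.612, 0.0656, 0.0964]
ee_rot: [-3.131, -0.249, 0.012]
contact_force: [-0.0, -0.4, 0.7]
gripper_width: 0.0481
shift [ 1.6  2.4 67.4] turn [-0.09  0.44  0.29]
```

View pics/12.png

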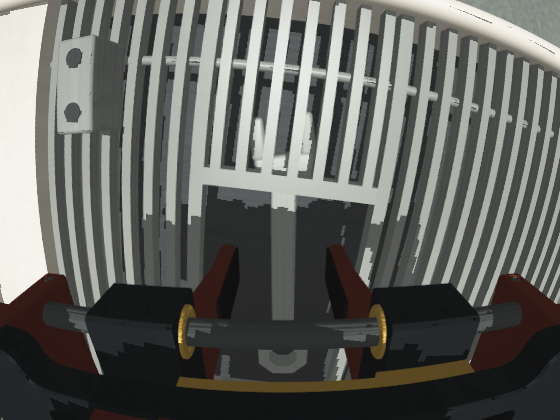

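The shank is centred (column 284 between fingers at 236 and 328), and both fingers are inside the opening. I'll go down.

```bash
python3 -m pendant '[{"fingers":48,"x":1,"y":1,"z":25,"ax":0,"ay":0,"az":0},{"fingers":48,"x":1.6,"y":1,"z":48,"ax":0,"ay":0.4,"az":0},{"fingers":48,"x":1.6,"y":1,"z":62,"ax":0,"ay":0.4,"az":0},{"fingers":48,"x":1.6,"y":1,"z":66,"ax":0,"ay":0.4,"az":0},{"fingers":48,"x":1.6,"y":1,"z":66,"ax":0,"ay":0.4,"az":0}]'
```

```text
t: 11.35
eef_pos: [0.6181, 0.065, 0.0364]
ee_rot: [-3.129, -0.241, -0.017]
contact_force: [0.4, -0.8, 0.2]
gripper_width: 0.048
```

```bash
python3 -m pendant '[{"fingers":48,"x":0,"y":0,"z":0,"ax":0,"ay":0,"az":0},{"fingers":48,"x":0,"y":0,"z":0,"ax":0,"ay":0,"az":0}]'
python3 - <<'E'
from h import *
s=get_state();print(s["joints"].round(3),s["joint_vel"].round(3)); M=tilt(0,8.8); go([.6135,.0635,.029],M)
E
```

```text
t: 11.55
eef_pos: [0.6184, 0.0649, 0.0369]
ee_rot: [-3.129, -0.24, -0.019]
contact_force: [-0.5, 0.3, -0.3]
gripper_width: 0.0481
[-0.095  0.608 -0.12   1.769  0.097  0.758 -1.681] [-0.     0.002 -0.     0.005  0.001 -0.004 -0.002]
shift [-5.2  0.6  7.9] turn [-0.15 -0.7  -0.02]
```

```bash
python3 -m pendant '[{"fingers":48,"x":-4,"y":0,"z":4,"ax":0,"ay":-0.5,"az":0},{"fingers":48,"x":-4,"y":0,"z":6,"ax":0,"ay":-0.5,"az":0},{"fingers":48,"x":-4,"y":0,"z":6,"ax":0,"ay":-0.5,"az":0}]'
```

```text
t: 11.85
eef_pos: [0.6134, 0.064, 0.0293]
ee_rot: [-3.13, -0.24, -0.001]
contact_force: [1.0, 0.6, -0.0]
gripper_width: 0.0478
```

```bash
python3 -m pendant '[{"fingers":30,"x":0,"y":0,"z":0.5,"ax":0,"ay":0,"az":0},{"fingers":20,"x":0,"y":0,"z":0.5,"ax":0,"ay":0,"az":0},{"fingers":10,"x":0,"y":0,"z":0.5,"ax":0,"ay":0,"az":0},{"fingers":5,"x":0,"y":0,"z":0.5,"ax":0,"ay":0,"az":0},{"fingers":5,"x":0,"y":0,"z":0.5,"ax":0,"ay":0,"az":0},{"fingers":5,"x":0,"y":0,"z":0.5,"ax":0,"ay":0,"az":0}]' 60
```

```text
t: 12.45
eef_pos: [0.6138, 0.0643, 0.0291]
ee_rot: [-3.13, -0.24, -0.003]
contact_force: [1.2, 1.0, -0.0]
gripper_width: 0.0172
```

```bash
python3 -m pendant '[{"fingers":5,"x":0,"y":0,"z":-5,"ax":0,"ay":0,"az":0},{"fingers":5,"x":0,"y":0,"z":-10,"ax":0,"ay":0,"az":0},{"fingers":5,"x":0,"y":0,"z":-12,"ax":0,"ay":0,"az":0},{"fingers":5,"x":0,"y":0,"z":-12,"ax":0,"ay":0,"az":0}]'
python3 - <<'E'
from h import *
s=get_state(); print(s["torque"],s["contact_force"])
f=grab_frame("wrist"); cv2.imwrite("pics/13.png",f["color"])
E
```

```text
t: 12.85
eef_pos: [0.614, 0.0641, 0.0416]
ee_rot: [-3.13, -0.24, -0.004]
contact_force: [0.6, 0.9, -3.2]
gripper_width: 0.0176
[-0.01200885 -0.02062953  0.00802402] [ 0.64991809  0.91721813 -3.20856357]
```

View pics/13.png

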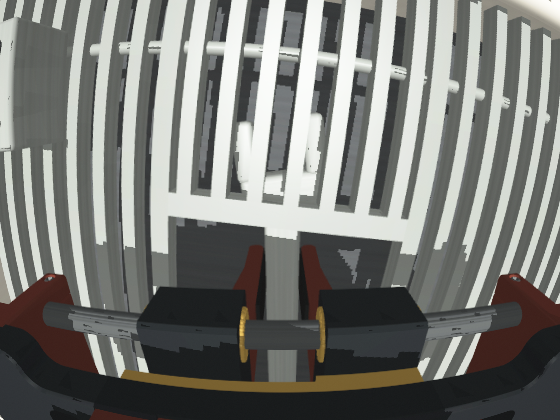

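```bash
cat >> h.py <<'E'
def chk(xt,zt,a):
    a=np.radians(a);X=np.array([np.cos(a),np.sin(a)]);U=np.array([-np.sin(a),np.cos(a)]);P=np.array([xt,zt])
    f=lambda s,h:P+X*s+U*h
    ring=[f(-141,-4),f(-141,12)]; jaw=[f(82,-4),f(82,12)]
    # top of shank(h=10)/heads(h=12) at left edge x=-80
    def at(x,h): s=(x-P[0]-U[0]*h)/X[0]; return (P+X*s+U*h)[1], s
    t,s=at(-80,12); u,s2=at(80,-4)
    fb=f(-14,(80-zt)/np.cos(a)) ; 
    body=[f(q,80) for q in(-37.5,37.5)]
    print(f"TCP({xt},{zt}) a={np.degrees(a):.0f} ring lo z {ring[0][1]:.0f} x {min(r[0] for r in ring):.0f} | top@-80: {t:.0f} (s={s:.0f}, need<68) | jaw x {max(j[0] for j in jaw):.0f} z {jaw[0][1]:.0f}..{jaw[1][1]:.0f} und@80 {u:.0f} | finger@grating x {fb[0]:.0f} | body {[b.round().tolist() for b in body]}")
E
python3 - <<'E'
from h import *
for q in [(45,41,0),(0,41,0),(-22,41,0),(-22,49,4),(-22,55,8),(-22,63,12),(-22,72,16),(-10,78,18),(10,86,20),(30,95,22),(50,108,26),(70,122,30),(85,140,35),(95,165,40),(100,190,45),(100,230,45),(100,260,45)]: chk(*q)
E
```

```text
TCP(45,41) a=0 ring lo z 37 x -96 | top@-80: 53 (s=-125, need<68) | jaw x 127 z 37..53 und@80 37 | finger@grating x 31 | body [[8.0, 121.0], [82.0, 121.0]]
TCP(0,41) a=0 ring lo z 37 x -141 | top@-80: 53 (s=-80, need<68) | jaw x 82 z 37..53 und@80 37 | finger@grating x -14 | body [[-38.0, 121.0], [38.0, 121.0]]
TCP(-22,41) a=0 ring lo z 37 x -163 | top@-80: 53 (s=-58, need<68) | jaw x 60 z 37..53 und@80 37 | finger@grating x -36 | body [[-60.0, 121.0], [16.0, 121.0]]
TCP(-22,49) a=4 ring lo z 35 x -163 | top@-80: 57 (s=-57, need<68) | jaw x 60 z 51..67 und@80 52 | finger@grating x -38 | body [[-65.0, 126.0], [10.0, 131.0]]
TCP(-22,55) a=8 ring lo z 31 x -163 | top@-80: 59 (s=-57, need<68) | jaw x 60 z 62..78 und@80 65 | finger@grating x -39 | body [[-70.0, 129.0], [4.0, 139.0]]
TCP(-22,63) a=12 ring lo z 30 x -162 | top@-80: 63 (s=-57, need<68) | jaw x 59 z 76..92 und@80 81 | finger@grating x -39 | body [[-75.0, 133.0], [-2.0, 149.0]]
TCP(-22,72) a=16 ring lo z 29 x -161 | top@-80: 68 (s=-57, need<68) | jaw x 58 z 91..106 und@80 97 | finger@grating x -38 | body [[-80.0, 139.0], [-8.0
[... 936 characters left out ...]
ing x 116 | body [[8.0, 184.0], [70.0, 227.0]]
TCP(95,165) a=40 ring lo z 71 x -21 | top@-80: 34 (s=-218, need<68) | jaw x 160 z 215..227 und@80 147 | finger@grating x 156 | body [[15.0, 202.0], [72.0, 250.0]]
TCP(100,190) a=45 ring lo z 87 x -8 | top@-80: 27 (s=-243, need<68) | jaw x 161 z 245..256 und@80 164 | finger@grating x 200 | body [[17.0, 220.0], [70.0, 273.0]]
TCP(100,230) a=45 ring lo z 127 x -8 | top@-80: 67 (s=-243, need<68) | jaw x 161 z 285..296 und@80 204 | finger@grating x 240 | body [[17.0, 260.0], [70.0, 313.0]]
TCP(100,260) a=45 ring lo z 157 x -8 | top@-80: 97 (s=-243, need<68) | jaw x 161 z 315..326 und@80 234 | finger@grating x 270 | body [[17.0, 290.0], [70.0, 343.0]]
```

```bash
cat >> h.py <<'E'
YM=np.radians(2.3);CM=np.array([.5692,.0622])
def sp(xm,zm,a,st=None):
    p=CM+xm/1000*np.array([np.cos(YM),np.sin(YM)]); go([p[0],p[1],zm/1000],tilt(a,np.degrees(YM)),st)
E
python3 - <<'E'
from h import *
s=get_state()
for x in(-14,): sp(x,41,0,s)
for q in [(-14,41,0),(-14,47,4),(-14,54,8),(-14,61,12),(-12,68,15),(-6,74,17)]: chk(*q)
E
```

```text
shift [-58.3  -6.5   0.2] turn [-0.16 -0.11  6.46]
TCP(-14,41) a=0 ring lo z 37 x -155 | top@-80: 53 (s=-66, need<68) | jaw x 68 z 37..53 und@80 37 | finger@grating x -28 | body [[-52.0, 121.0], [24.0, 121.0]]
TCP(-14,47) a=4 ring lo z 33 x -155 | top@-80: 54 (s=-65, need<68) | jaw x 68 z 49..65 und@80 50 | finger@grating x -30 | body [[-57.0, 124.0], [18.0, 129.0]]
TCP(-14,54) a=8 ring lo z 30 x -155 | top@-80: 57 (s=-65, need<68) | jaw x 68 z 61..77 und@80 63 | finger@grating x -32 | body [[-62.0, 128.0], [12.0, 138.0]]
TCP(-14,61) a=12 ring lo z 28 x -154 | top@-80: 59 (s=-65, need<68) | jaw x 67 z 74..90 und@80 77 | finger@grating x -32 | body [[-67.0, 131.0], [6.0, 147.0]]
TCP(-12,68) a=15 ring lo z 28 x -151 | top@-80: 62 (s=-67, need<68) | jaw x 68 z 85..101 und@80 89 | finger@grating x -29 | body [[-69.0, 136.0], [4.0, 155.0]]
TCP(-6,74) a=17 ring lo z 29 x -144 | top@-80: 64 (s=-74, need<68) | jaw x 74 z 94..109 und@80 96 | finger@grating x -21 | body [[-65.0, 140.0], [6.0, 161.0]]
```

```bash
python3 -m pendant '[{"fingers":5,"x":-10,"y":-1,"z":0,"ax":0,"ay":0,"az":1},{"fingers":5,"x":-22,"y":-2.5,"z":0,"ax":0,"ay":0,"az":2.5},{"fingers":5,"x":-34,"y":-4,"z":0,"ax":0,"ay":0,"az":4},{"fingers":5,"x":-46,"y":-5.5,"z":0,"ax":0,"ay":0,"az":5.5},{"fingers":5,"x":-58,"y":-6.5,"z":0,"ax":0,"ay":0,"az":6.5},{"fingers":5,"x":-58,"y":-6.5,"z":0,"ax":0,"ay":0,"az":6.5}]'
python3 - <<'E'
from h import *
s=get_state(); print(s["contact_force"].round(1),s["torque"].round(2),s["joints"].round(2)); sp(-14,41,0,s); sp(-14,61,12,s)
for n in("wrist","scene"):
    f=grab_frame(n); cv2.imwrite(f"pics/14{n}.png",f["color"])
E
```

```text
t: 13.5
eef_pos: [0.5532, 0.0615, 0.0409]
ee_rot: [-3.139, -0.062, 0.001]
contact_force: [0.1, -0.3, -2.1]
gripper_width: 0.0174
[ 0.1 -0.3 -2.1] [ 0.05 -0.06 -0.  ] [-0.12  0.52 -0.1   1.92  0.07  0.7  -1.79]
shift [ 2.  -0.1 -0.1] turn [-0.14  0.03 -0.05]
shift [  2.   -0.2 -20.1] turn [-0.13 12.03 -0.07]
```

View pics/14wrist.png

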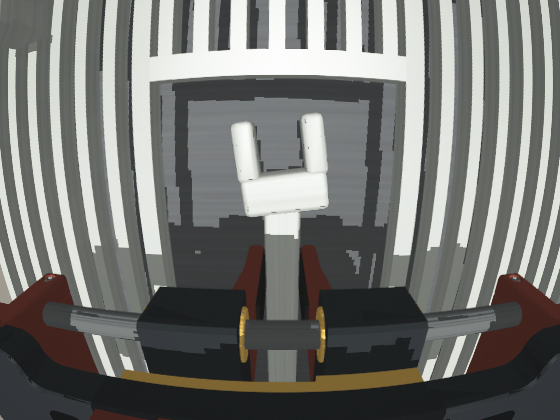

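The open jaw is now wholly inside the opening (tips at rows 115–125, frame edge at row 80). I'll tilt it up.

```bash
python3 -m pendant '[{"fingers":5,"x":1,"y":0,"z":-3,"ax":0,"ay":2,"az":0},{"fingers":5,"x":1,"y":0,"z":-6,"ax":0,"ay":4,"az":0},{"fingers":5,"x":1,"y":0,"z":-10,"ax":0,"ay":6,"az":0},{"fingers":5,"x":1,"y":0,"z":-13,"ax":0,"ay":8,"az":0},{"fingers":5,"x":1,"y":0,"z":-17,"ax":0,"ay":10,"az":0},{"fingers":5,"x":1,"y":0,"z":-20,"ax":0,"ay":12,"az":0},{"fingers":5,"x":1,"y":0,"z":-20,"ax":0,"ay":12,"az":0}]'
python3 - <<'E'
from h import *
s=get_state(); print(s["contact_force"].round(1),s["torque"].round(2),s["joints"].round(2)); 
for q in [(-14,61,12),(-12,68,15),(-6,74,17),(10,83,19),(30,94,22)]: sp(*q,s)
for n in("wrist","scene"):
    f=grab_frame(n); cv2.imwrite(f"pics/15{n}.png",f["color"])
E
```

```text
t: 14.3
eef_pos: [0.5562, 0.0617, 0.0613]
ee_rot: [-3.117, -0.062, -0.331]
contact_force: [-0.9, -0.9, -2.4]
gripper_width: 0.0176
[-0.9 -0.9 -2.4] [ 0.02  0.3  -0.02] [-0.17  0.41 -0.06  2.09  0.14  0.44 -1.87]
shift [-1.   0.   0.1] turn [-0.15 -0.11 -0.04]
shift [ 2.4  0.  -6.3] turn [-0.15  2.89 -0.04]
shift [  9.5  -0.  -11. ] turn [-0.15  4.89 -0.04]
shift [ 27.1  -0.  -16.4] turn [-0.15  6.89 -0.05]
shift [ 48.9  -0.1 -23. ] turn [-0.14  9.89 -0.05]
```

View pics/15wrist.png

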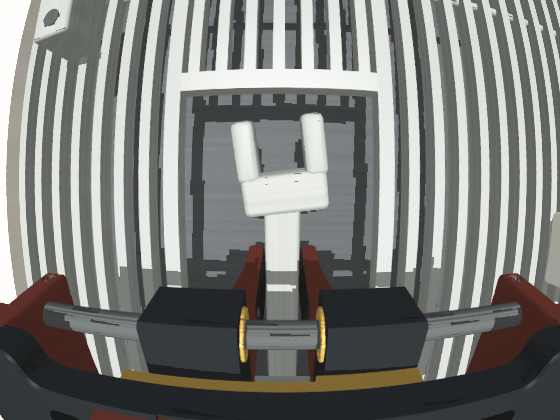

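View pics/15scene.png

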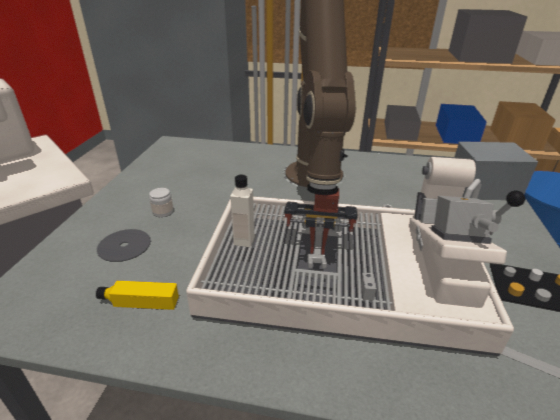

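Jaw up through the opening with no contact force and no slip. I'll draw it out along the slant.

```bash
python3 -m pendant '[{"fingers":5,"x":2,"y":0,"z":-6,"ax":0,"ay":3,"az":0},{"fingers":5,"x":9,"y":0,"z":-11,"ax":0,"ay":5,"az":0},{"fingers":5,"x":18,"y":0,"z":-14,"ax":0,"ay":6,"az":0},{"fingers":5,"x":27,"y":0,"z":-16.5,"ax":0,"ay":7,"az":0},{"fingers":5,"x":38,"y":0,"z":-20,"ax":0,"ay":8.5,"az":0},{"fingers":5,"x":49,"y":0,"z":-23,"ax":0,"ay":10,"az":0},{"fingers":5,"x":49,"y":0,"z":-23,"ax":0,"ay":10,"az":0}]'
python3 - <<'E'
from h import *
s=get_state(); print(s["contact_force"].round(1),s["torque"].round(2),s["joints"].round(2)); 
for q in [(30,94,22),(50,105,24),(70,120,26),(80,150,27),(80,220,27),(80,250,27)]: chk(*q);sp(*q,s)
for n in("wrist","scene"):
    f=grab_frame(n); cv2.imwrite(f"pics/16{n}.png",f["color"])
E
```

```text
t: 15.1
eef_pos: [0.6009, 0.0634, 0.0945]
ee_rot: [-3.072, -0.06, -0.603]
contact_force: [-0.2, -0.1, -3.8]
gripper_width: 0.0174
[-0.2 -0.1 -3.8] [ 0.03  0.63 -0.01] [-0.24  0.36  0.02  2.12  0.21  0.29 -1.95]
TCP(30,94) a=22 ring lo z 37 x -105 | top@-80: 62 (s=-114, need<68) | jaw x 108 z 121..136 und@80 110 | finger@grating x 23 | body [[-35.0, 154.0], [35.0, 182.0]]
shift [-1.7 -0.1 -0.2] turn [-0.14 -0.22 -0.09]
TCP(50,105) a=24 ring lo z 44 x -84 | top@-80: 60 (s=-137, need<68) | jaw x 127 z 135..149 und@80 114 | finger@grating x 48 | body [[-17.0, 163.0], [52.0, 193.0]]
shift [20.9 -0.1 -2.8] turn [-0.14  1.78 -0.1 ]
TCP(70,120) a=26 ring lo z 55 x -62 | top@-80: 60 (s=-161, need<68) | jaw x 145 z 152..167 und@80 120 | finger@grating x 77 | body [[1.0, 175.0], [69.0, 208.0]]
shift [45.1 -0.2 -9.1] turn [-0.14  3.78 -0.1 ]
TCP(80,150) a=27 ring lo z 82 x -51 | top@-80: 82 (s=-173, need<68) | jaw x 155 z 184..198 und@80 146 | finger@grating x 103 | body [[10.0, 204.0], [77.0, 238.0]]
shift [ 65.7  -0.3 -33.1] turn [-0.14  4.78 -0.1 ]
TCP(80,220) a=27 ring lo z 152 x -51 | top@-80: 152 (s=-173, need<68) | jaw x 155 z 254..268 und@80 216 | finger@grating x 139 | body [[10.0, 274.0], [77.0, 308.0]]
shift [ 92.2  -0.5 -97.9] turn [-0.14  4.78 -0.1 ]
TCP(80,250) a=27 ring lo z 182 x -51 | top@-80: 182 (s=-173, need<68) | jaw x 155 z 284..298 und@80 246 | finger@grating x 154 | body [[10.0, 304.0], [77.0, 338.0]]
shift [ 103.5   -0.5 -125.7] turn [-0.14  4.78 -0.1 ]
```

View pics/16scene.png

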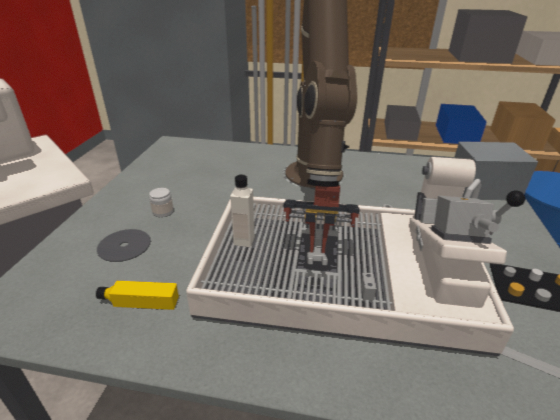

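```bash
python3 - <<'E'
from h import *
s=get_state()
for q in [(50,104,22),(66,114,22),(76,145,22),(76,200,22),(76,240,22)]: chk(*q);sp(*q,s)
E
```

```text
TCP(50,104) a=22 ring lo z 47 x -85 | top@-80: 64 (s=-135, need<68) | jaw x 128 z 131..146 und@80 112 | finger@grating x 47 | body [[-15.0, 164.0], [55.0, 192.0]]
shift [22.3 -0.1 -2.2] turn [-0.13 -0.05 -0.08]
TCP(66,114) a=22 ring lo z 57 x -69 | top@-80: 68 (s=-153, need<68) | jaw x 144 z 141..156 und@80 115 | finger@grating x 67 | body [[1.0, 174.0], [71.0, 202.0]]
shift [40.9 -0.2 -5.4] turn [-0.13 -0.05 -0.08]
TCP(76,145) a=22 ring lo z 88 x -59 | top@-80: 95 (s=-163, need<68) | jaw x 154 z 172..187 und@80 142 | finger@grating x 89 | body [[11.0, 205.0], [81.0, 233.0]]
shift [ 61.8  -0.2 -30.4] turn [-0.13 -0.05 -0.08]
TCP(76,200) a=22 ring lo z 143 x -59 | top@-80: 150 (s=-163, need<68) | jaw x 154 z 227..242 und@80 197 | finger@grating x 112 | body [[11.0, 260.0], [81.0, 288.0]]
shift [ 82.5  -0.4 -81.4] turn [-0.13 -0.05 -0.08]
TCP(76,240) a=22 ring lo z 183 x -59 | top@-80: 190 (s=-163, need<68) | jaw x 154 z 267..282 und@80 237 | finger@grating x 128 | body [[11.0, 300.0], [81.0, 328.0]]
shift [  97.5   -0.5 -118.5] turn [-0.13 -0.05 -0.08]
```

```bash
python3 -m pendant '[{"fingers":5,"x":11,"y":0,"z":0,"ax":0,"ay":0,"az":0},{"fingers":5,"x":22,"y":0,"z":-1,"ax":0,"ay":0,"az":0},{"fingers":5,"x":32,"y":0,"z":-2,"ax":0,"ay":0,"az":0},{"fingers":5,"x":44,"y":0,"z":-5,"ax":0,"ay":0,"az":0},{"fingers":5,"x":48,"y":0,"z":-8,"ax":0,"ay":0,"az":0},{"fingers":5,"x":48,"y":0,"z":-8,"ax":0,"ay":0,"az":0}]'
python3 - <<'E'
from h import *
s=get_state(); print(s["contact_force"].round(1),s["torque"].round(2),s["joints"].round(2)); 
for q in [(73,117,22),(76,145,22),(76,200,22),(76,240,22)]: sp(*q,s)
for n in("wrist","side"):
    f=grab_frame(n); cv2.imwrite(f"pics/17{n}.png",f["color"])
E
```

```text
t: 15.8
eef_pos: [0.6419, 0.0648, 0.1202]
ee_rot: [-3.072, -0.059, -0.602]
contact_force: [0.8, -0.1, -3.1]
gripper_width: 0.0175
[ 0.8 -0.1 -3.1] [ 0.03  0.52 -0.01] [-0.2   0.38 -0.02  2.    0.18  0.38 -1.9 ]
shift [-1.  -0.3  3. ] turn [-0.14 -0.17 -0.12]
shift [ 12.4  -0.4 -21.8] turn [-0.14 -0.17 -0.12]
shift [ 33.1  -0.6 -72.7] turn [-0.14 -0.17 -0.12]
shift [  48.2   -0.7 -109.7] turn [-0.14 -0.17 -0.12]
```

View pics/17side.png

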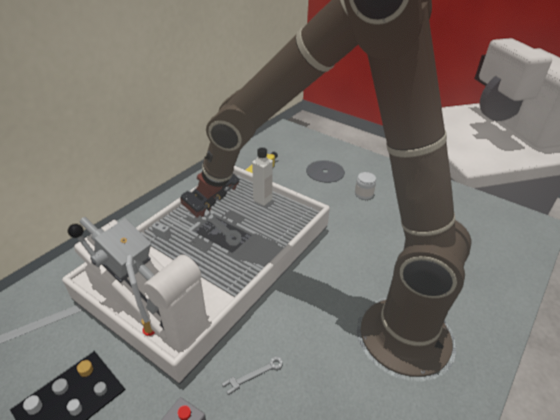

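Ring end is clear of the opening's edge. Now straight up.

```bash
python3 -m pendant '[{"fingers":5,"x":6,"y":0,"z":-12,"ax":0,"ay":0,"az":0},{"fingers":5,"x":12,"y":0,"z":-24,"ax":0,"ay":0,"az":0},{"fingers":5,"x":20,"y":0,"z":-44,"ax":0,"ay":0,"az":0},{"fingers":5,"x":30,"y":0,"z":-66,"ax":0,"ay":0,"az":0},{"fingers":5,"x":38,"y":0,"z":-88,"ax":0,"ay":0,"az":0},{"fingers":5,"x":48,"y":0,"z":-110,"ax":0,"ay":0,"az":0},{"fingers":5,"x":54,"y":0,"z":-125,"ax":0,"ay":0,"az":0},{"fingers":5,"x":54,"y":0,"z":-125,"ax":0,"ay":0,"az":0},{"fingers":5,"x":54,"y":0,"z":-125,"ax":0,"ay":0,"az":0}]'
python3 - <<'E'
from h import *
s=get_state(); print(s["contact_force"].round(1),s["torque"].round(2),s["joints"].round(2)); 
for n in("wrist","side","scene"):
    f=grab_frame(n); cv2.imwrite(f"pics/18{n}.png",f["color"])
a=cv2.imread("pics/18scene.png"); b=cv2.imread("pics/18side.png")
z=lambda im,y,x:cv2.resize(im[y:y+195,x:x+260],None,fx=3,fy=3)
cv2.imwrite("pics/18a.png",z(a,120,200)); cv2.imwrite("pics/18b.png",z(b,110,100))
E
```

```text
t: 16.8
eef_pos: [0.6432, 0.0645, 0.2545]
ee_rot: [-3.073, -0.06, -0.598]
contact_force: [-0.1, 0.7, -3.8]
gripper_width: 0.0176
[-0.1  0.7 -3.8] [-0.    0.52 -0.04] [-0.16  0.22 -0.06  1.86  0.12  0.69 -1.82]
```

View pics/18a.png

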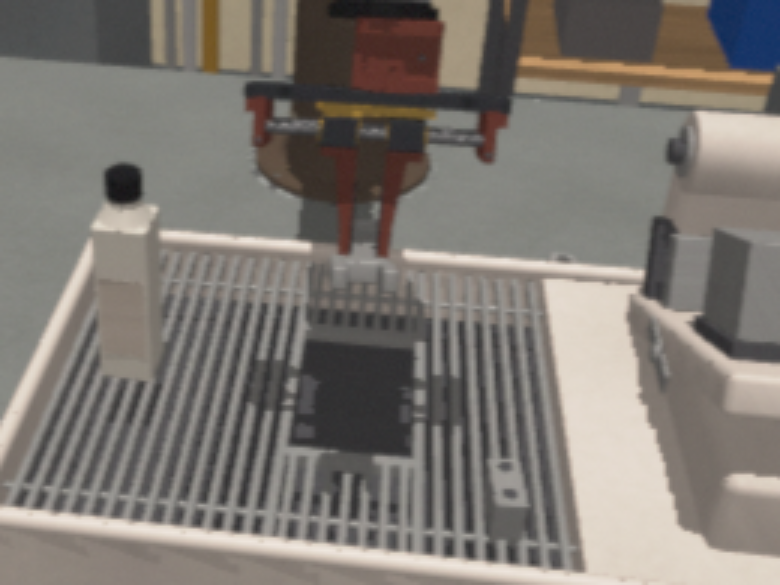

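View pics/18b.png

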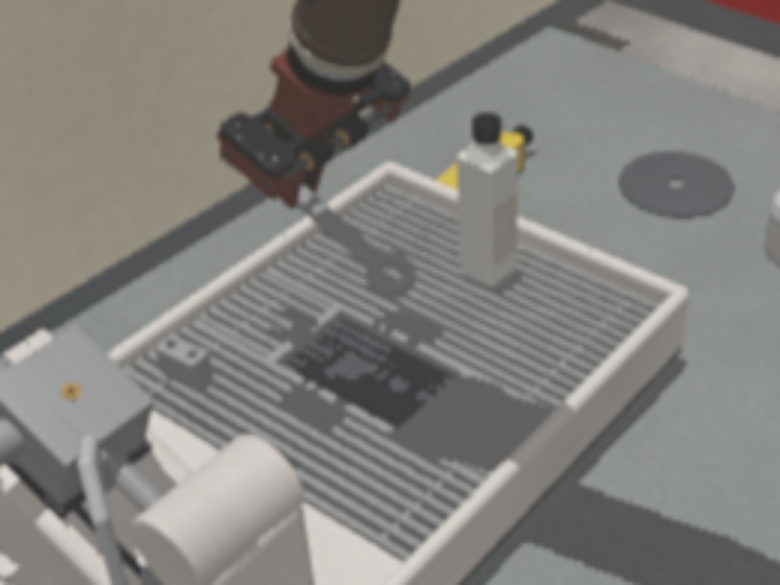

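View pics/18wrist.png

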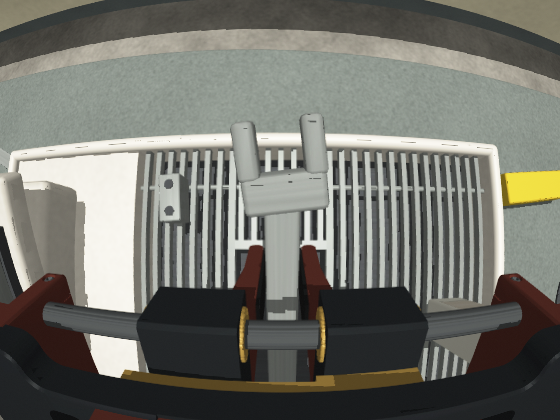

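```bash
python3 - <<'E'
from h import *
s=get_state();M=R.from_rotvec(s["ee_rot"]).as_matrix()
e=s["eef_pos"]+M@[-.141,0,.004]; print("pred ring low",e,(proj("side",e)-[100,110])*3)
o,d=ray("side",100+395/3,110+292/3); print("seen",o+d*(e[1]-o[1])/d[1])
for n in("scene","side"):
  a,b=cv2.imread(f"pics/{n}0.png"),cv2.imread(f"pics/18{n}.png")
  for nm,w in (("block",np.array([.70,.18,.1])),("tin",np.array([.28,-.4,.05]))):
    pass
  cv2.imwrite(f"pics/d{n}.png",cv2.absdiff(a,b))
E
```

```text
pred ring low [0.51385942 0.05953136 0.19722385] [404.04513713 291.80527669]
seen [0.52540509 0.05953136 0.19114655]
```

View pics/dscene.png

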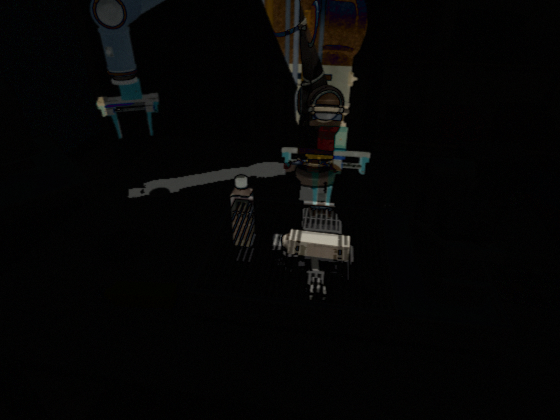

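View pics/dside.png

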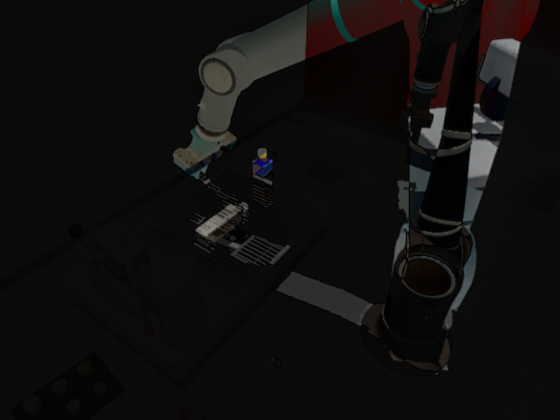

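The ring's low point is at z ≈ 0.19 m, about 110 mm above the grating. The difference images show no change at the block, tin or wheel, so I'm handing in.

```bash
python3 - <<'E'
from station import *
print(get_state()["gripper_width"]); print(sign_off())
E
```

```text
0.017212955058382665
the job is handed in; nothing more can be done
None
```

I stood the white bottle upright on the grating on the -y side, clear of the opening, and let go of it. I then gripped the larger spanner by its shank, shifted it under the grating, tilted its jaw end up through the opening and drew it out. It is still held.

Last checks, at about 17 s of the 58 s:
- **Bottle:** it is still standing after release in both the scene and side views.
- **Spanner height:** its lowest point, the ring end, is about 110 mm above the grating. The arm's pose puts it at z 0.197 m and the side view at 0.191 m, so the two differ by about 6 mm.
- **Spanner contact:** the wrist reads only about its weight (3.8 N), so it is touching nothing else. The fingers are shut on it at 17 mm.
- **Jaw block, tin and wheel:** before-and-after images show no change at any of them.

While lowering the bottle I pressed it onto the grating with about 18 N, then backed off before releasing it. No check failed.

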